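# Ready a spring clip over a model station wall

## Robot

A 6-joint arm with a two-finger parallel gripper is mounted at the origin on the work surface. World frame = base frame: x ahead of the robot, y to its left, z up, the work surface at z = 0. Lengths are in m, angles in rad, forces in N, time in s.
With the tool pointing down it reaches from about 0.375 to 0.925 m from the base axis. Payload 5.7 kg.
Tool frame: the origin (TCP) lies midway between the tips of the shut fingers; the grasp point (between the pads) lies 19 mm behind it; z points along the fingers, x is the direction in which the jaws open and shut, and the axes are right-handed (so a half turn about z gives the same grasp; the last joint's range is limited). The gripper opens to 88 mm and grips with 3 to 60 N. Pads are 20 mm wide; open, the fingers measure 115 mm over their backs; the gripper's body (75 mm by 178 mm) begins 61 mm behind the grasp point.
Start: joints at [0.994, 0.359, 1.51, -0, 1.272, -0.115], TCP at [0.267, 0.537, 0.223] pointing down, gripper open.
Joint ranges: [-2.97, 2.97], [-1.01, 2.36], [0.21, 2.38], [-0.96, 4.11], [0.2, 2.71], [-2.98, 2.98]. Speed limits (rad/s): [2.39, 2.39, 3.14, 3.14, 3.14, 3.14].

## Interface

Orientations are given as a unit quaternion [x, y, z, w].
In Python, from bench import move_ptp, servo_line, goto_joints, move_gripper, sleep, inverse_kinematics, capture, PlanningError, close_job, spot_in, silhouettes, current_clock, current_joint_pos, current_qvel, current_joint_torque, current_position, current_orientation, current_force, current_torque, current_finger_gap gives the robot as it stands. Calls block until the motion is done:
- move_ptp(position, orientation): joint-space move of the TCP to a pose.
- servo_line(position, orientation=None, rate=0.15, contact_N=None): straight line of the TCP; orientation=None keeps the orientation; rate is the mean speed in m/s. With contact_N (N) it stops when the force on the tool has changed by that much, and returns True; else False.
- goto_joints(angles): joint-space move.
- move_gripper(opening): finger opening in m; the grip force is fixed at half the most; returns when the fingers have stopped.
- sleep(seconds).
- inverse_kinematics(position, orientation): joint angles nearest the present ones, or None.
- capture(name): name is "scene" or "top" or "wrist"; returns a dict with "image" (384x512x3 uint8, blue, green, red), "range_z" (384x512 float32, m along the optical axis (not along the pixel's ray), 0 where there is no reading), "intrinsics" (3x3 intrinsics, pixels), "R" (3x3) and "t" (3): a world point X has camera coordinates R X + t. Camera axes: x right, y down, z forward; pixel columns grow to the right and rows downward; lengths in m; the calibration is good to about 2 mm. A picture is of the moment at which its call begins.
A pose or a line that the arm cannot do raises PlanningError and nothing moves.
- close_job(): hands the job in, once; it reports no verdict.
Trained networks look in the newest picture that a camera, given by its name, has taken for a name from the list of things; names that differ only in an ending like _2 or _b are one class to them, and where a whole thing is asked for, a point or a joint stands for the part that bears it (a point fixed in the world has none). Each returns a list of dicts, best first, with "conf" (0 to 1); they miss things now and then, are a little off and sometimes report something else, mostly with a low value. They report only what shows in the picture. A call takes as long as a camera call. They do not tell look-alikes from the thing itself.
- spot_in(camera, query): "xy" ([column, row] in pixels, amid what is visible of it).
- silhouettes(camera, query): "region" (384x512 bool, what is visible of it) and "xy" ([column, row] in pixels, amid what is visible of it).
Readings, each from a call of its own:
- current_clock(): time.
- current_joint_pos(): joint angles.
- current_qvel(): joint speeds.
- current_joint_torque(): joint torques, N m.
- current_position(): TCP position.
- current_orientation(): TCP orientation.
- current_force(): force on the tool from outside, world axes, zero at the start.
- current_torque(): the same for the moment, N m.
- current_finger_gap(): finger opening in m.
Only numpy, scipy, OpenCV 4.12 (cv2) and the standard library are available. Lean on these libraries where they do the work, as an engineer would, in place of code of your own. Each camera call takes 0.05 s, during which the arm holds its last target.

## Task

On the model-railway bench, first lay the aluminium straightedge across the two ledge blocks of the gluing jig, flush along the upright card wall and roughly centred. Then take the spring clip off its stand by squeezing its handles, and finish while still holding it squeezed wide open over the middle of the jig, jaws pointing down: one jaw on each side of the wall and straightedge, tips reaching below the straightedge, touching neither (the gap between the ledge blocks leaves room). Do not let the clip close or put it down at the end, and leave the wagon, tree, glue bottle and cottage alone.

Things in the scene. Friction and masses are not known exactly. Their poses are not given: they have to be found in the camera images.
- jig: Gluing jig, fixed; position and yaw vary. Numbers in mm in the jig's own axes: origin at table height directly below the middle of the card wall's ledge-side face, z up. Plywood foot plate x -34 to 51, y -90 to 90, 8 high. A straightedge lying flush on both blocks has its centre at x 7, z 55, length along y; wall and straightedge together then fill x -4 to 14. Windows are only painted.
- wall_top (a point): Middle of the top edge of the white upright card wall (jig x -2, y 0, z 64), axes as the jig's. The wall is rigid, 4 thick, x -4 to 0, y -85 to 85, top straight and level. Two wooden buttresses behind it: x -22 to -4, |y| 66 to 78, up to z 34.
- ledge (a point): Midway between the two wooden ledge blocks, level with their flat tops (jig x 25, y 0, z 50), axes as the jig's. The blocks stand against the wall's +x face: x 0 to 50, y 35 to 85 and y -85 to -35. The 70 wide gap between them is open down to the foot plate.
- straightedge_mid (a point): Centre of the loose aluminium straightedge, a flat bar 14 (x) x 150 (y, its length) x 10 high (z), about 60 g, lying on the table at the start; the centre is 5 above its underside. Either way round is the same. It slides easily when pushed.
- straightedge: The same straightedge; origin: centre of its underside, same axes.
- stand: Clip stand of dark wood, fixed; position and yaw vary, on either side of the jig. Foot 70 (x) x 90 (y) x 12 high with an upright fin 6 thick (x) x 80 long (y), top at z 65. Origin: centre of the underside. The clip starts straddling the fin, pinching it, its pin resting on the fin's top.
- clip: Spring clip of dark steel, like a large clothes peg, 80 g. Origin on its pivot pin (10 thick, 70 above the table at the start), z up to the handles, jaws pointing down; x is the direction in which handles and jaws spread, y the pin's axis. Only the pin lies between the levers. Jaws are 18 wide (y); open, they bulge to about 51 overall some 20 below the pin.
- clip_handles (a point): Between the two black handles, 28 above the pin: squeeze here along the clip's x. Handles are 20 wide (y). On the stand they rise to 37 above the pin, 60 over their outsides at the top, flaring. Squeezing takes 6 to 13 N, 20 N or more holds them at the hard stop: outsides then upright, parallel, 36 apart, from 7 to 43 above the pin.
- jaw_a (a joint): Opening angle of the clip's +x lever, rad: 0 when pinching the stand's fin, -0.06 fully shut, 0.30 fully open. Both levers move together.
- jaw_b (a joint): Opening angle of the -x lever, same values.
- jaw_a_tip (a point): Inner lower corner of the +x jaw's tip, mid width: 50 below the pin on the stand; fully open 47 below it and 18 to its side (tips gape about 35).
- jaw_b_tip (a point): Inner lower corner of the -x jaw's tip, likewise.
- wagon: Bystander: model goods wagon, dark wood, 100 x 34 x 47 high. Origin: centre of its underside. Leave alone.
- tree: Bystander: model fir tree on a round foot, 44 across, 100 high. Origin: underside. Leave alone.
- glue: Bystander: white glue bottle, 34 across, 85 high. Origin: underside. Leave alone.
- cottage: Bystander: model cottage with tiled roof, about 60 x 78 x 75 high. Origin: centre of its underside. Leave alone.
Not all that is in view belongs to the job. Leave any blue or yellow look-alike of the stand alone.

How it is judged:
By the outcome, as a careful person would: the job done as asked, in the order asked, and still so for the second after the job is handed in, while the arm keeps its last pose, push and grip.
It also fails if it takes over 69 s, if anything falls off the work surface, if the arm or the gripper's body presses on something with over 40 N, if the wrist force passes 120 N, or if a joint passes its speed limit or range.

## Working session

There is one attempt and no reset: what is moved stays moved. The work goes in short steps, each a Python script; the robot and the scene stay as the last script left them, time stands still between calls to the robot, and variables do not carry over. Pictures are saved under pics/ and viewed, and the job is handed in when it is done.

```bash
ls; mkdir -p pics; cat > h.py <<'E'
import numpy as np, cv2
from bench import *
def pts(c,mask=None):
    z=c["range_z"];K=np.array(c["intrinsics"]);R=np.array(c["R"]);t=np.array(c["t"])
    m=z>0
    if mask is not None: m&=mask
    v,u=np.nonzero(m);zz=z[v,u]
    P=np.stack([(u-K[0,2])/K[0,0]*zz,(v-K[1,2])/K[1,1]*zz,zz],1)
    return (P-t)@R,u,v
def proj(c,X):
    p=np.array(c["R"])@np.asarray(X)+np.array(c["t"]);p=np.array(c["intrinsics"])@p
    return p[:2]/p[2]
E
python3 - <<'E'
from h import *
print(current_clock())
for n in ("scene","top"):
    c=capture(n); cv2.imwrite(f"pics/{n}0.png",c["image"])
    np.save(f"{n}0.npy",c,allow_pickle=True)
    print(n,np.array(c["t"]),-np.array(c["R"]).T@np.array(c["t"]))
    for q in ["jig","straightedge","stand","clip","wagon","tree","glue","cottage"]:
        print(q,[(np.round(d["xy"]),round(d["conf"],2)) for d in spot_in(n,q)])
print(current_clock())
E
```

```text
pics
0.0
scene [ 0.38658031 -0.21905711  1.53088818] [1.21176361 0.60213699 0.84267962]
jig [(array([250., 195.]), 0.6), (array([187., 138.]), 0.47), (array([215., 238.]), 0.43)]
straightedge [(array([373., 237.]), 0.67), (array([188., 139.]), 0.47)]
stand [(array([216., 133.]), 0.8), (array([187., 153.]), 0.74), (array([155., 174.]), 0.64), (array([371., 237.]), 0.39)]
clip [(array([183., 134.]), 0.6)]
wagon [(array([252., 196.]), 0.47)]
tree [(array([263., 250.]), 0.6)]
glue [(array([212., 239.]), 0.89)]
cottage [(array([173., 195.]), 0.96), (array([193., 134.]), 0.35)]
top [0.00922999 0.58495215 1.17945678] [0.41269107 0.01276145 1.25015829]
jig [(array([269., 201.]), 0.8)]
straightedge [(array([145., 235.]), 0.53)]
stand [(array([380., 155.]), 0.81), (array([394., 261.]), 0.73), (array([381., 208.]), 0.68), (array([387., 199.]), 0.36), (array([391., 202.]), 0.27)]
clip [(array([392., 201.]), 0.77), (array([270., 200.]), 0.44)]
wagon [(array([266., 265.]), 0.85), (array([328., 141.]), 0.3), (array([272., 198.]), 0.26)]
tree [(array([211., 146.]), 0.53)]
glue [(array([254., 124.]), 0.75)]
cottage [(array([330., 142.]), 0.59)]
0.9
```

View pics/scene0.png

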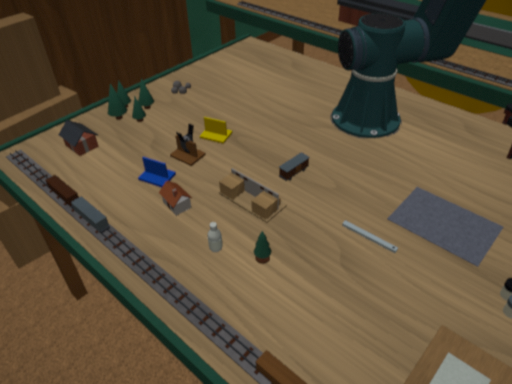

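View pics/top0.png

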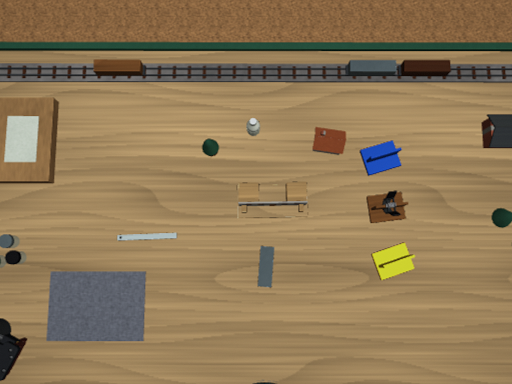

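```bash
python3 - <<'E'
import numpy as np,cv2
from h import pts
c=np.load("top0.npy",allow_pickle=True).item()
cv2.imwrite("pics/topcrop.png",cv2.resize(c["image"][90:310,110:430],None,fx=2.5,fy=2.5,interpolation=cv2.INTER_CUBIC)[:600,:800])
c=np.load("scene0.npy",allow_pickle=True).item()
cv2.imwrite("pics/scenecrop.png",cv2.resize(c["image"][90:290,130:400],None,fx=2.9,fy=2.9,interpolation=cv2.INTER_CUBIC))
E
```

```text
(no output)
```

View pics/topcrop.png

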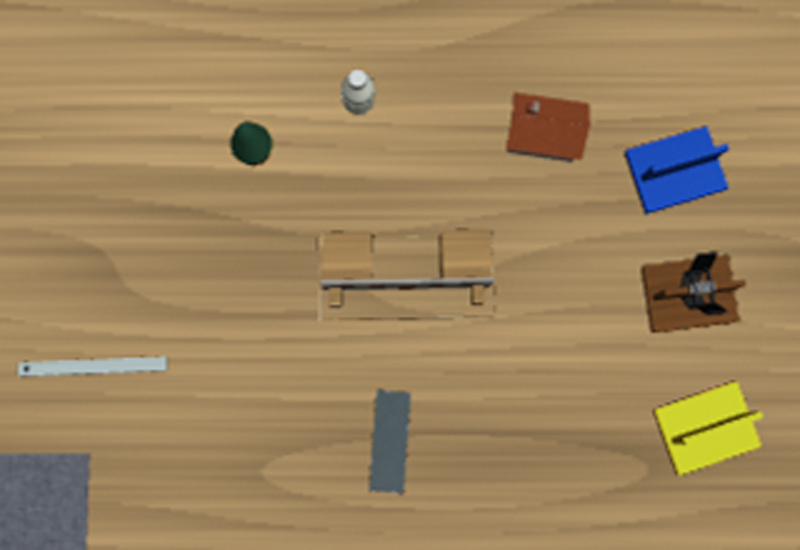

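View pics/scenecrop.png

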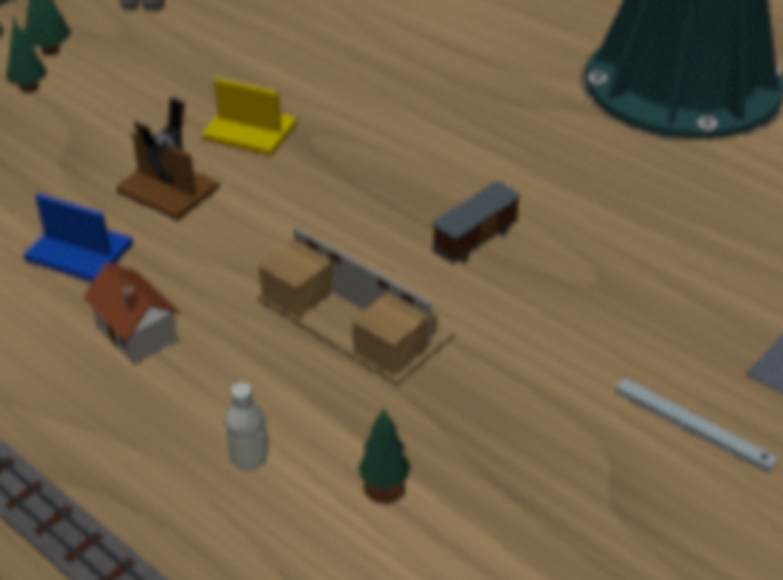

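Top view: the straightedge is at (147,237), the only bar of its kind. The stand candidates are brown with the clip on it (387,207), blue (380,157) and yellow (393,261). I choose the brown one, which bears the clip; the crop confirms it. The jig is at (272,201) with its blocks on the far (+x) side. Next, a coarse localisation.

```bash
python3 - <<'E'
from h import *
c=np.load("top0.npy",allow_pickle=True).item()
P,u,v=pts(c)
print(P[(np.abs(u-300)<5)&(np.abs(v-240)<3)].mean(0))
def box(a,b,d,e,z0,z1):
    m=(u>a)&(u<b)&(v>d)&(v<e)&(P[:,2]>z0)&(P[:,2]<z1);return P[m]
def rect(n,Q):
    if len(Q)<5: print(n,len(Q));return
    r=cv2.minAreaRect((Q[:,:2]*1000).astype(np.float32)); print(n,len(Q),np.round(r[0],1),np.round(r[1],1),round(r[2],1),"z",np.round(np.percentile(Q[:,2],[5,50,95])*1000,1))
rect("se",box(110,185,225,250,.005,.02))
rect("blocks",box(230,315,175,202,.044,.056))
rect("b1",box(230,265,175,202,.044,.056))
rect("b2",box(275,315,175,202,.044,.056))
rect("wall",box(230,315,195,215,.058,.07))
rect("standfoot",box(360,412,185,228,.008,.016))
rect("fin",box(360,412,185,228,.055,.066))
Q=box(360,412,185,228,.095,.12);rect("hand",Q)
rect("hand",box(360,412,185,228,.072,.12))
rect("wagon",box(250,285,240,295,.03,.06))
rect("tree",box(195,225,130,165,.01,.12));rect("glue",box(240,268,110,140,.01,.12));rect("cot",box(305,350,120,160,.01,.12))
rect("blue",box(355,405,135,180,.008,.07));rect("yel",box(365,420,240,285,.008,.07))
print(current_position(),current_orientation())
E
```

```text
[ 4.63971682e-01 -9.24241900e-02  3.67907482e-04]
se 361 [469.6 293.6] [ 58.4 181.8] 0.1 z [ 5.3  9.5 14.2]
blocks 762 [582.3 -19.8] [ 48.6 169.5] 0.4 z [46.4 50.1 53.8]
b1 380 [581.9  41.2] [48.7 47.5] 0.4 z [46.5 50.3 53.8]
b2 382 [583.4 -79.5] [46.1 50.1] 0.7 z [46.1 49.9 53.7]
wall 135 [554.9 -19.4] [  4.9 166.8] 1.1 z [59.7 63.8 67.8]
standfoot 570 [ 548.6 -310.9] [69.9 90.8] 7.3 z [ 8.9 12.2 15.4]
fin 48 [ 551.5 -308.8] [35.4 75.5] 24.1 z [55.5 63.3 65.7]
hand 53 [ 547.8 -305.7] [58.5 19.8] 6.5 z [ 96.7 103.7 107.7]
hand 169 [ 548.2 -306. ] [58.9 23.3] 10.7 z [ 72.9  83.4 106.6]
wagon 564 [399.   -2.7] [34.  98.2] 86.0 z [43.3 47.2 50.9]
tree 223 [696.6 139. ] [35.  40.6] 9.1 z [26.8 53.3 88.2]
glue 189 [750.6  29.7] [33.5 29.8] 80.7 z [21.8 57.4 86.6]
cot 727 [ 729.8 -166. ] [78.3 86.1] 80.4 z [37.9 52.3 66.1]
blue 896 [ 678.5 -300.7] [70.5 90. ] 16.6 z [ 8.9 13.  64.7]
yel 984 [ 419.4 -321. ] [84.6 90.7] 18.8 z [ 9.2 13.  65. ]
[0.26733265 0.53713202 0.22265793] [ 8.50163852e-01  5.26518209e-01 -2.75386378e-05  4.89701206e-06]
```

```bash
cat >> h.py <<'E'
def q(yaw): return [float(np.cos(yaw/2)),float(np.sin(yaw/2)),0.0,0.0]
def rect(n,Q):
    if len(Q)<5: print(n,len(Q));return
    r=cv2.minAreaRect((Q[:,:2]*1000).astype(np.float32)); print(n,len(Q),np.round(r[0],1),np.round(r[1],1),round(r[2],1),"z",np.round(np.percentile(Q[:,2],[5,50,95])*1000,1))
E
python3 - <<'E'
from h import *
move_ptp([0.44,0.294,0.22],q(0.0))
c=capture("wrist");np.save("w1.npy",c,allow_pickle=True);cv2.imwrite("pics/w1.png",c["image"])
s=silhouettes("wrist","straightedge")
for d in s:
    print(d["conf"],d["xy"]); 
P,u,v=pts(c)
m=(P[:,2]>.006)&(P[:,2]<.015)&(np.abs(P[:,0]-.47)<.04)&(np.abs(P[:,1]-.294)<.1)
rect("depth",P[m])
if s:
    P2,_,_=pts(c,s[0]["region"]);rect("sil",P2);print(np.median(P2,0))
print(-np.array(c["R"]).T@c["t"],current_clock(),current_position())
E
```

```text
0.92 [280.9, 158.9]
depth 1565 [473.  299.2] [ 14.3 149.7] 2.3 z [ 8.7 10.1 11.3]
sil 1486 [472.9 299.9] [ 15.6 148.1] 3.0 z [ 8.7 10.1 11.4]
[0.47250863 0.30469947 0.01006008]
[0.43991359 0.36323177 0.38231254] 2.1417 [0.43958875 0.29518299 0.22004444]
```

View pics/w1.png

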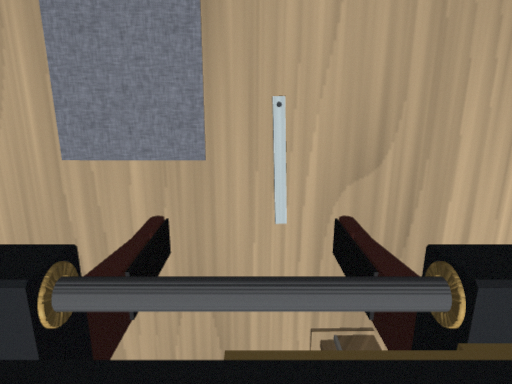

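The wrist view shows the straightedge at pixel (280,159): 14.3 x 149.7 mm, top at 10 mm, which matches the given size. I'll grasp it.

```bash
python3 - <<'E'
from h import *
y=np.radians(2.2)
move_ptp([.473,.2992,.06],q(y))
move_gripper(.05)
print(servo_line([.473,.2992,.0045],q(y),rate=.08,contact_N=6))
print(current_position(),current_force())
move_gripper(0.0); print(current_finger_gap())
servo_line([.473,.2992,.14],q(y),rate=.2)
print(current_finger_gap(),current_force(),current_clock())
c=capture("wrist");np.save("w2.npy",c,allow_pickle=True);cv2.imwrite("pics/w2.png",c["image"])
E
```

```text
False
[0.47323435 0.29930999 0.00463351] [-0.90106712 -0.32906044 -0.20006324]
0.013532877052607733
0.0136745422474755 [-0.77939877 -0.40026457 -1.13100512] 5.9083
```

View pics/w2.png

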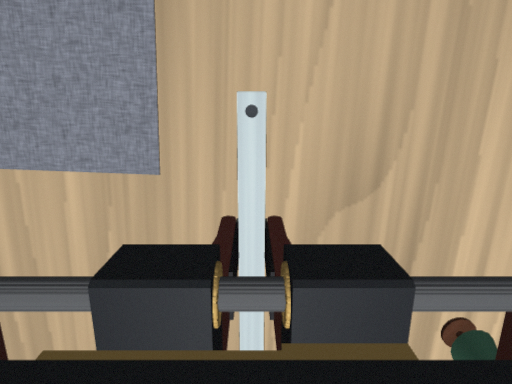

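```bash
cat > jig.py <<'E'
from h import *
from scipy.optimize import least_squares
def lookjig(name,skipx=None):
    c=capture("wrist");np.save(name+".npy",c,allow_pickle=True);cv2.imwrite(f"pics/{name}.png",c["image"])
    P,u,v=pts(c)
    o=np.array([.557,-.0195])
    L=P[:,:2]-o
    near=(np.abs(L[:,0])<.08)&(np.abs(L[:,1])<.11)
    W=P[near&(P[:,2]>.0615)&(P[:,2]<.067)&(np.abs(L[:,0]+.002)<.01)]
    rect("wall",W)
    A=P[near&(np.abs(P[:,2]-.05)<.002)&(L[:,1]>0)];B=P[near&(np.abs(P[:,2]-.05)<.002)&(L[:,1]<0)]
    rect("b+",A);rect("b-",B)
    if len(W)>20:
        for it in range(3):
            k=np.polyfit(W[:,1],W[:,0],1)
            r=np.abs(W[:,0]-np.polyval(k,W[:,1])); W=W[r<.004]
        print("wall line: yaw deg",np.degrees(-k[0]),"x at y=-.0195",np.polyval(k,-.0195),"y ext",np.percentile(W[:,1],[0.5,99.5]))
    return c
E
python3 - <<'E'
from jig import *
y=np.radians(1.0)
move_ptp([.60,-.10,.17],q(y))
c=lookjig("w3"); print(current_finger_gap(),current_clock(),current_force(),current_position())
E
```

```text
wall 1116 [554.6 -29.5] [  4.9 150.2] 0.9 z [62.3 64.  65.2]
b+ 2964 [580.3  15.6] [50.4 68.5] 1.2 z [48.8 50.  51.3]
b- 1920 [571.6 -62. ] [30.1 84.5] 1.0 z [49.  50.1 51.3]
wall line: yaw deg 0.8758125495766571 x at y=-.0195 0.5543189737611655 y ext [-0.10350625  0.04465048]
0.013652609240577943 7.5583 [ 0.07526075 -0.84710769 -0.32991651] [ 0.5997983  -0.09859542  0.16977421]
```

View pics/w3.png

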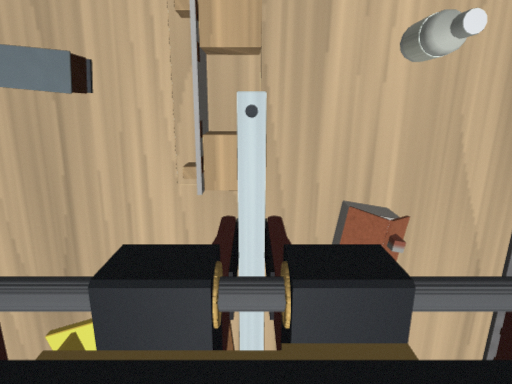

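The wrist view shows the jig wall along column ~197, with its near end at row 190, and the bar held clear of it. The jig origin comes out at about (0.5563,-0.019) with yaw 0.95°. I'll set the bar 22 mm off the wall, then push it flush.

```bash
cat >> jig.py <<'E'
O=np.array([.5563,-.0190]);YAW=np.radians(.95)
def J(x,y,z):
    c,s=np.cos(YAW),np.sin(YAW); return [O[0]+c*x-s*y,O[1]+s*x+c*y,z]
E
python3 - <<'E'
from jig import *
move_ptp(J(.029,0,.10),q(YAW))
servo_line(J(.029,0,.060),q(YAW),rate=.1)
print(servo_line(J(.029,0,.0535),q(YAW),rate=.03,contact_N=3),current_position(),current_force())
move_gripper(.024); print(current_finger_gap())
servo_line(J(.029,0,.085),q(YAW),rate=.12)
move_gripper(0.0)
servo_line(J(.044,0,.085),q(YAW),rate=.15)
c=lookjig("w4");print(current_clock())
E
```

```text
True [ 0.58651001 -0.01885087  0.05445891] [ 1.13028984 -1.39169521  3.04170762]
0.023983191537501863
wall 1406 [553.7  16.3] [ 5.  98.1] 1.0 z [62.2 64.1 65.1]
b+ 5546 [580.2  23.6] [50.4 84.6] 0.9 z [49.  50.1 51.2]
b- 138 [579.  -62.6] [10.6 96.9] 34.0 z [48.8 50.1 51.5]
wall line: yaw deg 0.9418689995528673 x at y=-.0195 0.5544449433983765 y ext [-0.03153814  0.06512893]
10.55
```

View pics/w4.png

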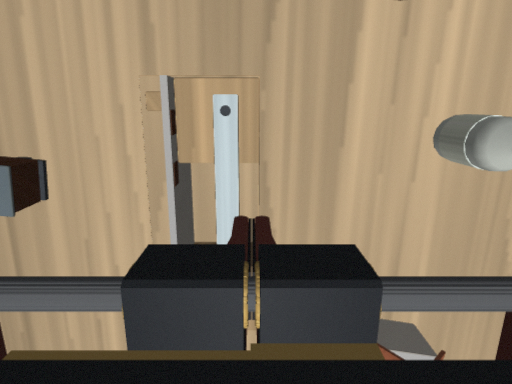

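```bash
python3 - <<'E'
from jig import *
servo_line(J(.060,0,.085),q(YAW),rate=.15)
servo_line(J(.060,0,.049),q(YAW),rate=.1,contact_N=6)
print(servo_line(J(.032,0,.049),q(YAW),rate=.08,contact_N=5),current_position(),current_force())
print(servo_line(J(.010,0,.049),q(YAW),rate=.02,contact_N=6),current_position(),current_force())
sleep(.2);print(current_position(),current_force(),current_clock())
c=lookjig("w5")
E
```

```text
False [ 0.58845094 -0.01851551  0.04948616] [ 0.02038949 -0.20880399 -0.44330571]
True [ 0.57909957 -0.01866111  0.04915437] [ 1.61110068  0.61805814 -0.14527039]
[ 0.57907513 -0.018677    0.04881616] [2.0758103  0.26971705 0.74689948] 12.6583
wall 1794 [558.1  24.9] [13.9 81.3] 0.8 z [62.  64.  65.1]
b+ 8253 [580.3  28.8] [50.2 73.8] 0.9 z [49.  50.1 51.2]
b- 256 [580.3 -76.2] [ 5.3 25.6] 0.8 z [49.3 50.2 51.1]
wall line: yaw deg 0.9450382879651502 x at y=-.0195 0.5543620032908358 y ext [-0.01529371  0.06529425]
```

View pics/w5.png

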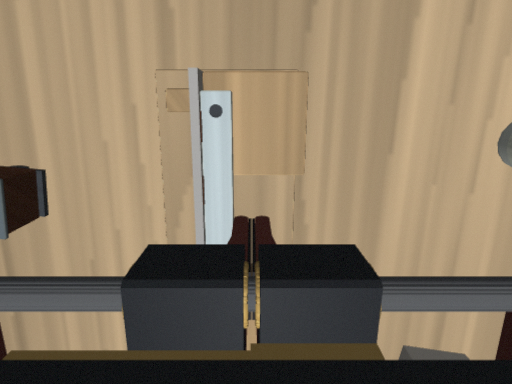

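The bar looks flush against the wall. I'll back off and check the whole jig, then look at the clip.

```bash
python3 - <<'E'
from jig import *
servo_line(J(.030,0,.049),q(YAW),rate=.1)
servo_line(J(.040,0,.12),q(YAW),rate=.25)
move_gripper(.088)
move_ptp([.56,-.115,.20],q(YAW))
c=lookjig("w6")
P,u,v=pts(c)
B=P[(np.abs(P[:,2]-.06)<.0015)&(np.abs(P[:,0]-.565)<.03)&(np.abs(P[:,1]+.019)<.1)]
rect("bar",B)
k=np.polyfit(B[:,1],B[:,0],1);print(np.degrees(-k[0]))
print("expect",J(.007,0,.055),current_clock())
E
```

```text
wall 841 [558.8 -33. ] [ 13.3 143.2] 0.5 z [62.  64.  65.2]
b+ 1411 [587.5  29.5] [35.7 27.8] 1.3 z [48.7 49.9 51.2]
b- 2090 [582.2 -79.1] [50.  49.9] 0.8 z [48.9 50.1 51.2]
wall line: yaw deg 0.9716630556600284 x at y=-.0195 0.5541372259494743 y ext [-0.10356282  0.03803415]
bar 2344 [562.2 -26.4] [ 15.4 132.8] 1.4 z [58.9 60.  61.1]
0.9698174822119264
expect [np.float64(0.563299037811769), np.float64(-0.018883940922686117), 0.055] 15.4
```

View pics/w6.png

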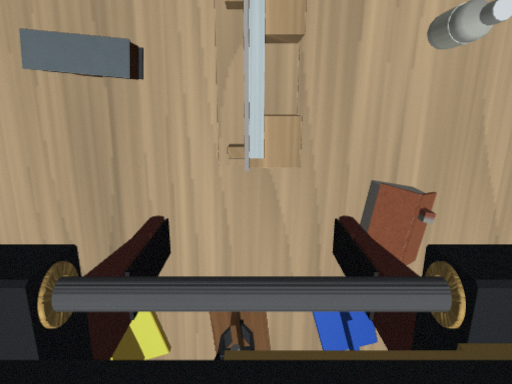

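The bar lies flush (yaw 0.97° against the wall's 0.97°) and centred to about 1 mm. Now a close look at the clip.

```bash
python3 - <<'E'
from jig import *
y=np.radians(6.5)
move_ptp([.555,-.375,.24],q(y))
c=capture("wrist");np.save("w7.npy",c,allow_pickle=True);cv2.imwrite("pics/w7.png",c["image"])
P,u,v=pts(c)
n=(np.abs(P[:,0]-.548)<.07)&(np.abs(P[:,1]+.308)<.07)
for nm,a,b in (("foot",.009,.015),("fin",.0625,.0665),("h>100",.100,.12),("h>90",.09,.12),("h>78",.078,.12),("h all",.0685,.12)):
    rect(nm,P[n&(P[:,2]>a)&(P[:,2]<b)])
F=P[n&(np.abs(P[:,2]-.065)<.002)]
k=np.polyfit(F[:,1],F[:,0],1)
for i in range(4):
    G=F[np.abs(F[:,0]-np.polyval(k,F[:,1]))<.006];k=np.polyfit(G[:,1],G[:,0],1)
print("fin yaw",np.degrees(-np.arctan(k[0])),len(G),"x at -.308",np.polyval(k,-.308),"yext",np.percentile(G[:,1],[0.5,99.5]),"x-at--.306",np.polyval(k,-.306))
H=P[n&(P[:,2]>.1)&(P[:,2]<.12)]
xm=H[:,0].mean()
print("hands",H[H[:,0]>xm].mean(0),H[H[:,0]<xm].mean(0),(H[:,0]>xm).sum(),(H[:,0]<xm).sum(),current_clock())
for d in spot_in("wrist","clip"): print(d)
E
```

```text
foot 3109 [ 547.3 -310.8] [70.1 89.3] 6.7 z [10.7 12.  13.3]
fin 331 [ 547.9 -311.2] [76.1 29.6] 79.0 z [63.7 65.  66.1]
h>100 295 [ 547.1 -306.5] [58.7 19.9] 6.7 z [101.  105.6 107.2]
h>90 484 [ 547.1 -306.3] [58.8 19.9] 7.0 z [ 91.1 102.8 107. ]
h>78 687 [ 547.  -306.2] [58.8 19.9] 7.2 z [ 79.8  97.6 106.8]
h all 1141 [ 547.1 -306.2] [58.6 23. ] 6.4 z [ 73.1  84.8 106.6]
fin yaw 7.45234441120895 321 x at -.308 0.5472633398797057 yext [-0.35016367 -0.27202756] x-at--.306 0.5470017270257997
hands [ 0.57321678 -0.30267012  0.10496965] [ 0.52069245 -0.30968772  0.10492623] 145 150 16.475
{'xy': [247.6, 105.8], 'conf': 0.86}
```

View pics/w7.png

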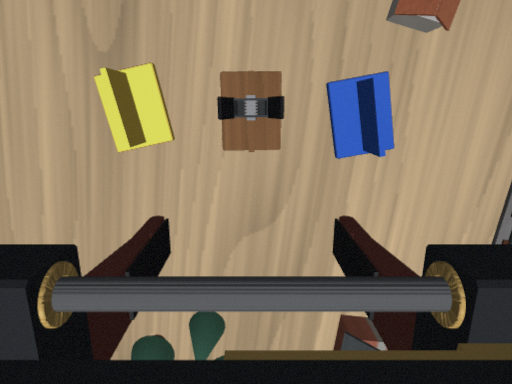

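The dark stand with the clip is at (251,107) between the yellow and blue look-alikes. Clip centre is (0.5471,-0.3062), yaw 7°, handle tops at 107 mm, 58.8 mm over the outsides, all as described. I'll squeeze it.

```bash
python3 - <<'E'
from jig import *
y=np.radians(7.0)
move_ptp([.5471,-.3062,.16],q(y))
print(servo_line([.5471,-.3062,.079],q(y),rate=.1,contact_N=6),current_position(),current_force())
move_gripper(0.0)
print(current_finger_gap(),current_force(),current_torque(),current_position())
sleep(.3);print(current_finger_gap(),current_clock())
c=capture("scene");np.save("s8.npy",c,allow_pickle=True);cv2.imwrite("pics/s8.png",cv2.resize(c["image"][70:220,130:330],None,fx=4,fy=4,interpolation=cv2.INTER_CUBIC))
E
```

```text
False [ 0.547613   -0.30665552  0.07961461] [-0.53626017 -0.0570357   0.27194438]
0.03513137956691838 [-8.16951024 -0.43845923 25.75247628] [-0.06306222  1.57846035 -0.01322616] [ 0.54738038 -0.30782285  0.08282639]
0.03508566273939413 19.1417
```

View pics/s8.png

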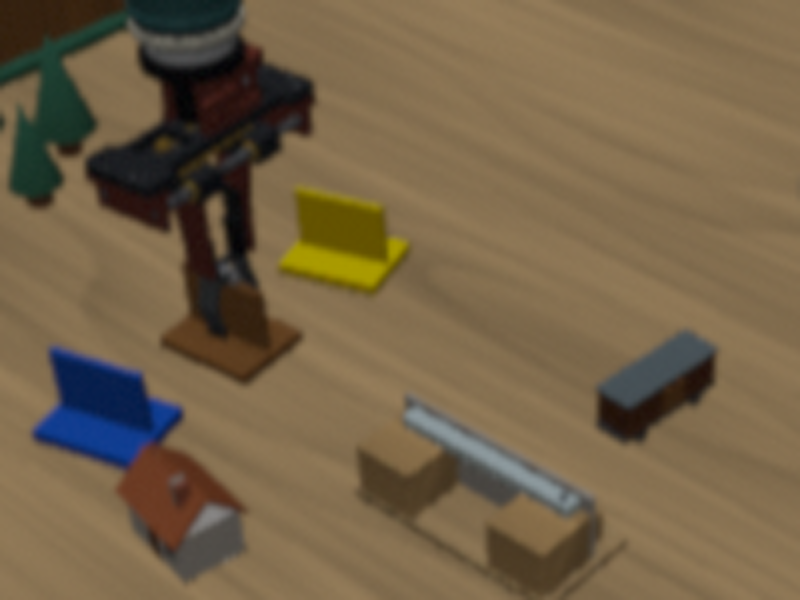

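Squeezed to 35 mm, which is the hard stop; the residual vertical preload is below the limits. Lifting straight up slowly.

```bash
python3 - <<'E'
from jig import *
y=np.radians(7.0)
p=current_position()
servo_line([.5471,-.3062,.10],q(y),rate=.04)
print(current_finger_gap(),current_force(),current_torque(),current_position())
servo_line([.5471,-.3062,.17],q(y),rate=.08)
print(current_finger_gap(),current_force(),current_torque(),current_position(),current_clock())
for n in ("scene","wrist","top"):
    c=capture(n);np.save(n+"9.npy",c,allow_pickle=True);cv2.imwrite(f"pics/{n}9.png",c["image"] if n!="scene" else cv2.resize(c["image"][70:220,130:330],None,fx=4,fy=4,interpolation=cv2.INTER_CUBIC))
E
```

```text
0.03522409872295015 [-0.38568075 -0.46232352 -0.34600019] [-0.02767188  0.07309555 -0.04412631] [ 0.54702193 -0.30607781  0.09976338]
0.03548350685114364 [ 0.05846673 -0.44657906 -1.31864657] [-0.03780446  0.02300409 -0.02170841] [ 0.54668969 -0.30595931  0.16943997] 20.8917
```

View pics/scene9.png

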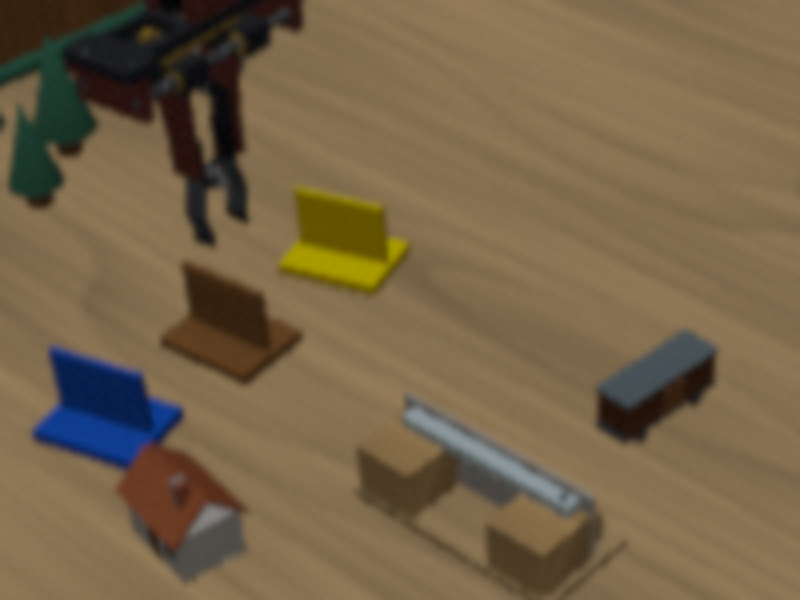

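View pics/wrist9.png

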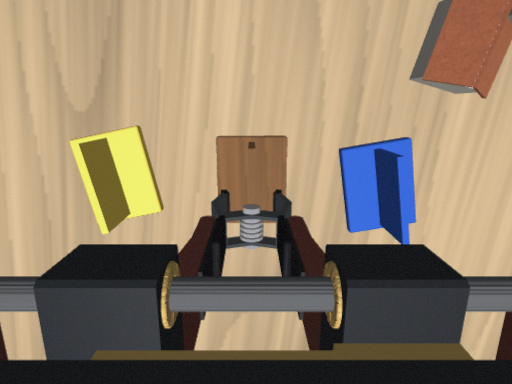

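The clip is off the stand and held wide open, with the jaws visible at crop (205,240) and (240,215). Next: where the clip sits in the hand.

```bash
python3 - <<'E'
from jig import *
tcp=np.array([.54669,-.30596,.16944]);y=np.radians(7.0)
R=np.array([[np.cos(y),np.sin(y),0],[-np.sin(y),np.cos(y),0],[0,0,1]])
c=np.load("wrist9.npy",allow_pickle=True).item()
P,u,v=pts(c);L=(P-tcp)@R.T*1000
for a,b,d,e,n in ((242,262,203,245,"pin"),(212,231,190,245,"left"),(272,292,190,245,"right")):
    m=(u>=a)&(u<=b)&(v>=d)&(v<=e)&(L[:,2]>-80);Q=L[m];print(n,len(Q),np.round(np.percentile(Q,[2,10,50,90,98],axis=0),1).tolist())
c=np.load("scene9.npy",allow_pickle=True).item()
P,u,v=pts(c);L=(P-tcp)@R.T*1000
m=(np.abs(L[:,0])<40)&(np.abs(L[:,1])<30)&(L[:,2]<5)&(L[:,2]>-85)
Q=L[m]
for s in (1,-1):
    S=Q[Q[:,0]*s>5]
    print(s,len(S),"zmin",np.percentile(S[:,2],[0,3,10]))
    for z0 in range(-70,5,8):
        T=S[(S[:,2]>=z0)&(S[:,2]<z0+8)]
        if len(T):print(z0,len(T),np.round([T[:,0].min(),T[:,0].max(),T[:,1].min(),T[:,1].max()],1))
t=[proj(c,tcp+R.T@np.array([sx*.018,0,-.0595])) for sx in (1,-1)];print(t)
E
```

```text
pin 849 [[-5.0, -6.9, -14.9], [-3.9, -5.4, -11.3], [0.6, 4.1, -7.9], [5.1, 13.2, -6.0], [6.3, 13.8, -5.0]]
left 921 [[-23.3, -5.5, -51.7], [-20.9, 1.7, -47.5], [-16.4, 10.5, -4.1], [-13.4, 11.4, 23.4], [-11.3, 12.2, 29.5]]
right 974 [[12.1, -5.5, -51.6], [13.9, 1.6, -48.4], [17.0, 10.5, -3.7], [21.2, 11.3, 23.6], [24.0, 12.4, 29.4]]
1 116 zmin [-60.77611435 -58.18770947 -53.48977553]
-62 11 [17.8 24.5 -8.4 11.4]
-54 10 [19.7 23.2 -7.  12.2]
-46 11 [20.  25.9 -5.7  9.8]
-38 11 [20.1 27.5 -5.   9.4]
-30 17 [19.2 27.9 -7.9  9.5]
-22 18 [ 5.2 26.7 -7.9 13. ]
-14 23 [ 7.2 23.1 -9.2 13.3]
-6 8 [ 14.6  27.2 -11.6  12.3]
2 7 [ 22.   28.4 -10.1  11.9]
-1 97 zmin [-60.49417895 -57.8610972  -52.63256225]
-62 8 [-18.6 -14.7  -6.3  11.8]
-54 12 [-19.5 -12.7  -9.8  10.4]
-46 13 [-19.9 -13.6  -5.1  13. ]
-38 12 [-21.9 -16.7  -4.3  11.2]
-30 9 [-23.1 -16.6  -4.1   9.7]
-22 6 [-16.9  -9.9  -5.7  13.5]
-14 15 [-16.1  -7.   -8.7  12. ]
-6 18 [-21.   -6.5 -11.6  11.6]
2 4 [-21.6 -13.2   7.3  11.6]
[array([180.73298715, 130.03152615]), array([188.80029395, 124.41300228])]
```

```bash
python3 - <<'E'
from jig import *
servo_line([.5467,-.306,.19],rate=.1)
servo_line(J(.0048,-.001,.19),q(YAW),rate=.12)
print(current_finger_gap(),current_position(),J(.0048,-.001,.19))
c=capture("wrist");cv2.imwrite("pics/w10.png",c["image"]);np.save("w10.npy",c,allow_pickle=True)
c=capture("scene");cv2.imwrite("pics/s10.png",cv2.resize(c["image"][90:240,170:330],None,fx=4,fy=4,interpolation=cv2.INTER_CUBIC))
c=np.load("w10.npy",allow_pickle=True).item();P,u,v=pts(c)
W=P[(np.abs(P[:,2]-.064)<.0015)&(np.abs(P[:,0]-.554)<.006)&(np.abs(P[:,1])<.1)]
k=np.polyfit(W[:,1],W[:,0],1);print("wall x",np.polyval(k,-.0195),len(W),current_clock())
E
```

```text
0.03566515275175846 [ 0.56112625 -0.02034257  0.18996593] [np.float64(0.5611159200819722), np.float64(-0.019920279177237488), 0.19]
wall x 0.554040365274425 612 24.025
```

View pics/w10.png

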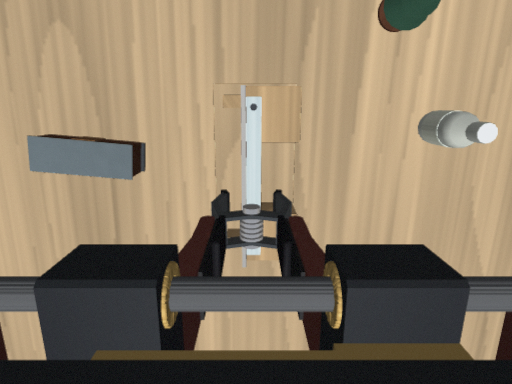

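View pics/s10.png

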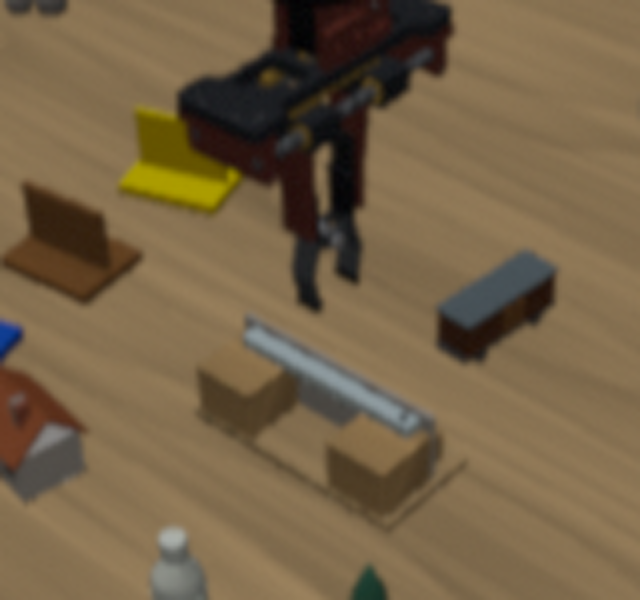

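The clip is open and centred over the wall and bar (wrist columns 242–262, pin at 251). Lowering under contact guard.

```bash
python3 - <<'E'
from jig import *
print(servo_line(J(.0048,-.001,.125),q(YAW),rate=.08,contact_N=3),current_finger_gap())
print(servo_line(J(.0048,-.001,.0965),q(YAW),rate=.04,contact_N=3),current_position(),current_force(),current_finger_gap())
sleep(.3)
print(J(.0048,-.001,.0965),current_position(),current_force(),current_torque(),current_finger_gap(),current_clock())
for n in ("scene","wrist","top"):
    c=capture(n);np.save(n+"11.npy",c,allow_pickle=True);cv2.imwrite(f"pics/{n}11.png",c["image"] if n!="scene" else cv2.resize(c["image"][120:230,180:320],None,fx=5,fy=5,interpolation=cv2.INTER_CUBIC))
c=np.load("scene11.npy",allow_pickle=True).item();P,u,v=pts(c)
cc,s=np.cos(YAW),np.sin(YAW);R=np.array([[cc,s,0],[-s,cc,0],[0,0,1]])
L=(P-np.array([*O,0]))@R.T*1000
m=(np.abs(L[:,1])<16)&(L[:,0]>16)&(L[:,0]<38)&(L[:,2]>12)&(L[:,2]<90)
Q=L[m]
for z0 in range(12,90,6):
    T=Q[(Q[:,2]>=z0)&(Q[:,2]<z0+6)]
    if len(T):print(z0,len(T),np.round([T[:,0].min(),T[:,0].max(),T[:,1].min(),T[:,1].max()],1))
c=np.load("wrist11.npy",allow_pickle=True).item();P,u,v=pts(c)
L=(P-np.array([*O,0]))@R.T*1000
B=L[(np.abs(L[:,2]-60)<1.5)&(np.abs(L[:,0]-7)<9)&(L[:,1]>25)&(L[:,1]<90)]
print("bar in jig",np.percentile(B,[1,50,99],axis=0))
E
```

```text
False 0.03570457047161266
False [ 0.5612811  -0.019943    0.09656602] [ 0.57950744  0.38165295 -0.21705741] 0.035977814560994525
[np.float64(0.5611159200819722), np.float64(-0.019920279177237488), 0.0965] [ 0.56125891 -0.01995199  0.09672069] [ 0.05334373  0.60209487 -0.74938192] [-0.0747539   0.05292669  0.0208568 ] 0.03524046393695863 26.1417
36 10 [25.1 28.2 -5.2 10.5]
42 9 [23.6 29.4 -5.2 12.2]
48 7 [16.7 28.7 -8.3 15.4]
54 9 [16.4 30.3 -6.  15.5]
60 13 [28.6 32.2 -9.1 10.1]
66 8 [27.9 31.7 -7.9  8.6]
72 15 [23.5 30.9 -7.8 10.5]
78 14 [22.9 29.8 -9.  10.7]
84 13 [17.5 29.  -8.7 10.3]
bar in jig [[-1.54989833e-02  2.55310371e+01  5.87451023e+01]
 [ 6.71328201e+00  5.13460660e+01  6.01103996e+01]
 [ 1.35917418e+01  7.52289058e+01  6.13512324e+01]]
```

View pics/scene11.png

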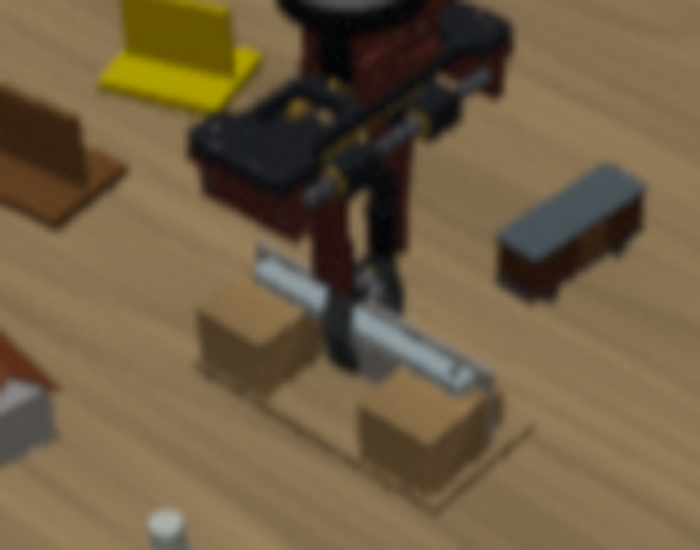

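View pics/wrist11.png

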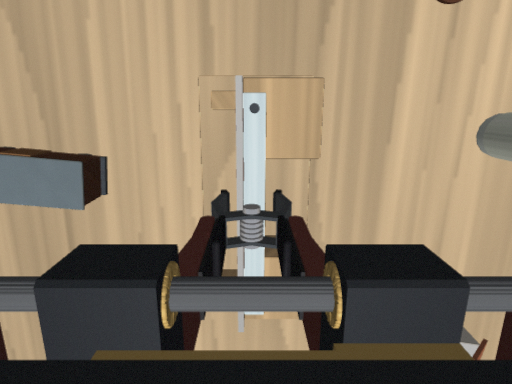

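Everything agrees: the jaws straddle the wall and bar, the tips are at about z 37 mm, there is about 9 mm clearance each side, no contact force, and the bar is still flush. Handing in.

```bash
python3 - <<'E'
from h import *
print(current_finger_gap(),current_force(),current_clock());close_job()
E
```

```text
0.0354085892253226 [ 0.49609795 -0.46183213 -0.57011389] 26.2917
the job is handed in; nothing more can be done
```

The job is handed in at 26.3 s. The straightedge is on the jig, and the arm is still holding the clip squeezed open over the middle.

- **Straightedge:** I laid it across both ledge blocks and pushed it flush against the wall. In the last wrist view it fills jig x 0 to 13.6 mm. Its +y end is at 75 mm, so it is centred to about 1 mm. Its yaw, measured before I took the clip, matched the wall's at 0.97°.
- **Clip:** I took it off the brown stand and lowered it over the middle of the jig. The finger gap is about 35.4 mm, at the hard stop. The jaw tips are at about z 37 mm, roughly 13 mm below the bar, with about 9 mm clearance to the wall and to the bar. The −x jaw is hidden from the scene camera at the end. Its clearance is inferred from how the clip sat in the hand and from the wrist view.
- **Contact:** the lowering touched nothing, and the wrist force at hand-in was under 1 N. I did not aim at or touch the wagon, tree, glue bottle, cottage or the blue and yellow stands, but I made no separate last check of their positions.
- **One deviation:** squeezing the clip on the stand briefly pressed it down with about 26 N. The hand rode up about 3 mm, so I re-measured the clip in the hand before placing it. The finger gap also wandered between 35.1 and 36.0 mm while the clip was carried, with no sign of it closing.

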